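# Hang the cleaned feed-roller unit on the rack

### The job

The document feeder's roller unit has been cleaned: hang it by its green eye on the steel peg of the blue rack, with its large roller on the robot's side. The eye is not above its middle, so hold it tilted the way it will hang, let the peg take its weight and let go gently, without dropping it or letting it swing. Leave it hanging still, and leave the other loose things on the bench where they are.

Things in the scene. Friction and masses are not known exactly. Their poses are not given: they have to be found in the camera images.
- unit_grip (a point): Feed-roller unit, loose, 0.24 to 0.43 kg, 198 mm long, at the start upright on its two white rollers. Point to grip: middle of its black bar (16 mm wide along y, 24 high), 32 mm above the bench; 30 mm of clear bar each way, fingers close along y. Axes: x from large to small roller, y along the axles, z up from bar to eye. Centre of mass 42 mm along +x from here.
- unit_eye (a point): Centre of the unit's green hanging eye, a rigid ring: hole 40 mm across, axis along y, 6 mm thick, 14 mm wide along y. Lies 73 mm along +x and 56 mm along +z of unit_grip (same axes). Hanging free, the unit rests pitched 29 degrees: large roller low, small roller high, its z axis leaning 29 degrees from vertical to the large-roller side.
- unit_big (a point): Centre of the unit's large white roller (radius 22 mm, 50 mm long), the low end when hung; 52 mm along -x and 10 mm along -z of unit_grip. The small roller (radius 16 mm, 40 mm long) is 108 mm along +x and 16 mm along -z of unit_grip.
- peg (a point): Middle of the axis of the blue rack's level steel peg (fixed), 245 mm above the bench. Axes of the rack: x away from the robot (turned up to 26 degrees), y along the peg, z up. A 10 mm rod from y = -35 to +35 mm; at +35 it bends back along +x to the crossbar 120 mm behind. The eye goes on over the free end (-y), moving along +y; when it hangs, its centre is 15 mm below the peg's axis.
- peg_tip (a point): Free end of the peg, on its axis, 35 mm along -y of the point peg; here the rod turns up (orange tip), its top 16 mm above the axis.
- lamp (a point): Point in the rack's aluminium lamp bar (26 wide, 18 mm high), fixed 130 mm above and 45 mm on the robot's side of the peg's middle: a vertical tool does not fit under it. The bar runs along y from -90 to +140 mm of this point; an arm at its +y end runs back to a blue post, 385 mm tall, 175 mm behind. The other post, at y = -130 mm, is 265 mm tall. Axes as the rack's.
- tray: Orange open tray, loose, 100 x 130 x 35 mm high; origin at the centre of its underside. Not to be moved.
- cleaner: White cleaner bottle with blue cap, loose, 64 mm across, 170 mm high; origin at the centre of its underside. Not to be moved.
- driver: Screwdriver with red handle lying on the bench, loose; origin on its underside. Not to be moved.
- brush: Brush lying on the bench, loose; origin on its underside. Not to be moved.
- spare: Spare grey roller standing on end, loose, 36 mm across, 80 mm high; origin at the centre of its underside. Not to be moved.
- unit: The same feed-roller unit as a whole; origin on its middle plane, 28 mm along +x and 32 mm along -z of unit_grip, on the bench at the start; same axes.
There are look-alikes about, which are no part of the job. What is shaped like the unit but yellow is not meant.

How it is judged:
At the end, for the whole second after the job is handed in: The peg passes through the eye and carries the unit: eye centre within 15 mm of the peg's axis across, 8 to 22 mm below it and within 34 mm of its middle along it; large roller's centre at least 20 mm on the robot's side of the peg; unit still (under 0.03 m/s and 0.4 rad/s), released (x of unit_eye in the frame of peg between -0.015 and 0.015 m and y of unit_eye in the frame of peg between -0.034 and 0.034 m and z of unit_eye in the frame of peg between -0.022 and -0.008 m and x of unit_big in the frame of peg below -0.02 m and linear speed of unit below 0.03 m/s and angular speed of unit below 0.4 rad/s); the robot touches nothing.
It fails at once if the unit swings (over 3 rad/s) while not held (contact force between unit and the fingers below 0.05 N and angular speed of unit above 3 rad/s).
It fails at once if the unit is dropped (over 0.5 m/s while not held) (contact force between unit and the fingers below 0.05 N and linear speed of unit above 0.5 m/s).
It fails at once if another loose thing is moved more than 30 mm (distance of any of tray, cleaner, driver, brush, spare from where it was at the start of the episode above 0.03 m).
It also fails if it takes over 58 s, if anything falls off the work surface, if the arm or the gripper's body presses on something with over 40 N, if the wrist force passes 120 N, or if a joint passes its speed limit or range.

### The arm

A 6-joint arm with a two-finger parallel gripper is mounted at the origin on the work surface. World frame = base frame: x ahead of the robot, y to its left, z up, the work surface at z = 0. Lengths are in m, angles in rad, forces in N, time in s.
With the tool pointing down it reaches from about 0.3 to 0.85 m from the base axis. Payload 4.2 kg.
Tool frame: the origin (TCP) lies at the very end of the fingers, on their centre line; the grasp point (between the pads) lies 19 mm behind it; z points along the fingers, x is the direction in which the jaws open and shut, and the axes are right-handed (so a half turn about z gives the same grasp; the last joint's range is limited). The gripper opens to 91 mm and grips with 3 to 60 N. Pads are 32 mm wide; open, the fingers measure 118 mm over their backs; the gripper's body (76 mm by 178 mm) begins 60 mm behind the grasp point.
Start: joints at [-1.123, 0.32, 1.565, -0, 1.257, -0.02], TCP at [0.259, -0.513, 0.214] pointing down, gripper open.
Joint ranges: [-3.11, 3.11], [-0.84, 2.01], [0.21, 2.61], [-1.34, 4.49], [0.05, 2.63], [-2.56, 2.56]. Speed limits (rad/s): [2.57, 2.57, 3.14, 3.14, 3.14, 3.14].

### API

Orientations are given as a unit quaternion [x, y, z, w].
In Python, from cell import robot gives the robot as it stands.
- The arm moves only by the tool drive_tool, never from a script. Its argument "motion" is a list of rows, each a list of 5 numbers: the shift along the world's x, y, z scaled (see below), then the turn about the world's z scaled (see below), then the gripper command: -1 is fully open, 1 is shut, values between are in proportion. In form: [[dx, dy, dz, yaw, jaw], ...]. A call has 1 to 10 rows; each row shifts and turns the commanded pose from where the row before left it; what a row does not reach is not made up. The controller multiplies each number of a shift by 0.04 m and each number of a turn by 0.12 rad. A row lasts 1/10 s, in which the tool goes at most 50 mm and 8.59 degrees, less where a joint would pass 70% of its speed; a pose out of reach is approached as far as the arm can. A call with a number of a shift or a turn outside -1 to 1 is refused whole. A call with a gripper value outside its range is refused whole. The fingers move at their own pace and stop on an object; the grip force is fixed at half the most. Time passes only in rows, so rows that do not move let the fingers close. It gives the time, the measured TCP pose, the force and the opening at its end, in the units of the state.
- robot.sense(): the state, without advancing time (a new reading comes with each control period).
- robot.camera(name): name is "scene" or "top" or "wrist"; returns (picture, depth): 384x512x3 uint8, red, green, blue; 384x512 float32, m along the optical axis (not along the pixel's ray), 0 where there is no reading.
- robot.camera_model(name): a dict with "vertical_fov" (degrees; the focal length in pixels is half the picture's height over the tangent of half this angle, whatever the lens; pixels are square), "cx", "cy" (the principal point, pixels), "k1" (the pictures are not rectified: a ray, as slopes to the right and down, at radius r is drawn at 1 + k1 r^2 times it, then the intrinsics apply), "R" (3x3) and "t" (3): a world point X has camera coordinates R X + t. Camera axes: x right, y down, z forward; pixel columns grow to the right and rows downward; lengths in m; the calibration is good to about 2 mm. A picture is of the moment at which its call begins: read the wrist's pose just before it. camera_model takes no time and is no camera call; for the wrist camera it gives the pose at the moment of the call.
- robot.finish_job(): hands the job in, once; it reports no verdict.
Trained networks look in the newest picture that a camera, given by its name, has taken for a name from the list of things; names that differ only in an ending like _2 or _b are one class to them, and where a whole thing is asked for, a point or a joint stands for the part that bears it (a point fixed in the world has none). Each returns a list of dicts, best first, with "conf" (0 to 1); they miss things now and then, are a little off and sometimes report something else, mostly with a low value. They report only what shows in the picture. A call takes as long as a camera call. They do not tell look-alikes from the thing itself.
- robot.silhouettes(camera, name): "mask" (384x512 bool, what is visible of it) and "rect" ([left, top, width, height] in pixels, round what is visible of it).
The state is a dict: "t": time; "joints": joint angles; "joint_velocities": joint speeds; "joint_torque": joint torques, N m; "tool_pos": TCP position; "ee_rot": TCP orientation; "contact_force": force on the tool from outside, world axes, zero at the start; "torque": the same for the moment, N m; "grip_width": finger opening in m.
Only numpy, scipy, OpenCV 4.12 (cv2) and the standard library are available. Lean on these libraries where they do the work, as an engineer would, in place of code of your own. Each camera call takes 0.05 s, during which the arm holds its last target. There are 200 camera calls.

## Working session

There is one attempt and no reset: what is moved stays moved. The work goes in short steps, Python scripts to look and compute and a tool call to move; the robot and the scene stay as the last step left them, time stands still between calls to the robot, and variables do not carry over. Pictures are saved under pics/ and viewed, about 8 in all and at most 12, crops included, and the job is handed in when it is done.

Besides the shell and the picture viewer there is one more tool, called after ">>>" as name([rows], argument=value, ...), one row to a line, values as JSON. drive_tool: Moves the arm, as the interface text tells. Shifts and turns lie within -1 to 1; 1 stands for 0.04 m of shift or 0.12 rad of turn. Its arguments: {"type":"object","properties":{"motion":{"type":"array"}},"required":["motion"]}

```bash
mkdir -p pics; cat > h.py <<'E'
import numpy as np, cv2
from cell import robot
def cam(n):
    m=robot.camera_model(n); p,d=robot.camera(n); return m,p,d
def ray(m,u,v):
    f=192/np.tan(np.radians(m["vertical_fov"])/2)
    K=np.array([[f,0,m["cx"]],[0,f,m["cy"]],[0,0,1]])
    q=cv2.undistortPoints(np.array([[[u,v]]],float),K,np.array([m["k1"],0,0,0,0.]))[0,0]
    R=np.array(m["R"]);t=np.array(m["t"]); return -R.T@t, R.T@np.array([q[0],q[1],1.])
def atdepth(m,u,v,d): c,r=ray(m,u,v); return c+r*d
def atz(m,u,v,z): c,r=ray(m,u,v); return c+r*(z-c[2])/r[2]
def proj(m,X):
    f=192/np.tan(np.radians(m["vertical_fov"])/2); R=np.array(m["R"]);t=np.array(m["t"])
    c=R@np.array(X,float)+t; s=c[:2]/c[2]; s=s*(1+m["k1"]*(s@s)); return s*f+[m["cx"],m["cy"]],c[2]
def cloud(m,d,mask):
    vs,us=np.nonzero(mask&(d>0))
    f=192/np.tan(np.radians(m["vertical_fov"])/2)
    K=np.array([[f,0,m["cx"]],[0,f,m["cy"]],[0,0,1]])
    q=cv2.undistortPoints(np.stack([us,vs],1)[:,None].astype(float),K,np.array([m["k1"],0,0,0,0.]))[:,0]
    z=d[vs,us]; P=np.c_[q*z[:,None],z]; return (P-np.array(m["t"]))@np.array(m["R"]), us, vs
def save(p,fn): cv2.imwrite("pics/"+fn,p[:,:,::-1])
E
python3 - <<'E'
from h import *
for n in("scene","top"):
    m,p,d=cam(n); save(p,n+"0.png"); np.savez(n+"0",p=p,d=d)
    print(n,"pos",ray(m,256,192)[0].round(3),m["vertical_fov"])
    for k in ("unit","peg","unit_eye","peg_tip","lamp"):
        for r in robot.silhouettes(n,k)[:3]:
            P,us,vs=cloud(m,d,r["mask"]); print(k,round(r["conf"],2),r["rect"],np.median(P,0).round(3) if len(P) else None)
E
```

```text
scene pos [ 1.491 -0.818  1.13 ] 45.133505703954896
unit 0.81 [264.5, 187.6, 32.7, 27.1] [0.441 0.263 0.043]
unit 0.7 [322.9, 234.9, 50.9, 38.2] [0.833 0.243 0.039]
peg 0.67 [213.7, 148.3, 105.4, 161.7] [0.702 0.003 0.245]
peg 0.25 [168.8, 305.5, 14.7, 23.3] [ 0.659 -0.386  0.047]
unit_eye 0.84 [326.3, 234.3, 47.5, 39.6] [0.83  0.244 0.036]
unit_eye 0.82 [267.3, 189.2, 27.0, 23.8] [0.442 0.263 0.043]
unit_eye 0.25 [212.0, 148.7, 107.7, 163.7] [ 0.703 -0.001  0.247]
peg_tip 0.57 [217.4, 151.4, 97.9, 159.0] [0.704 0.003 0.247]
lamp 0.65 [215.7, 150.6, 104.9, 155.8] [0.703 0.007 0.246]
lamp 0.41 [323.7, 210.4, 40.4, 12.5] [0.669 0.416 0.016]
top pos [0.414 0.01  1.247] 57.57645981942296
unit 0.91 [173.9, 108.0, 19.5, 51.6] [0.813 0.247 0.043]
unit 0.71 [161.3, 206.4, 24.6, 61.3] [0.424 0.269 0.041]
peg 0.59 [207.3, 108.8, 109.7, 94.6] [0.675 0.001 0.26 ]
unit_eye 0.89 [165.6, 207.7, 21.9, 58.9] [0.444 0.267 0.041]
unit_eye 0.7 [174.3, 106.9, 22.9, 52.2] [0.783 0.246 0.041]
peg_tip 0.56 [206.7, 110.9, 115.6, 90.9] [0.674 0.001 0.261]
lamp 0.72 [207.5, 108.1, 111.0, 94.1] [0.672 0.004 0.261]
```

```bash
python3 - <<'E'
from h import *
a=np.load("scene0.npz")["p"];b=np.load("top0.npz")["p"]
A=cv2.resize(a[110:350,120:440],None,fx=2.5,fy=2.5,interpolation=cv2.INTER_CUBIC); save(A,"s1.png")
B=cv2.resize(b[80:300,120:412],None,fx=2.7,fy=2.7,interpolation=cv2.INTER_CUBIC); save(B,"t1.png")
E
```

```text
(no output)
```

View pics/s1.png

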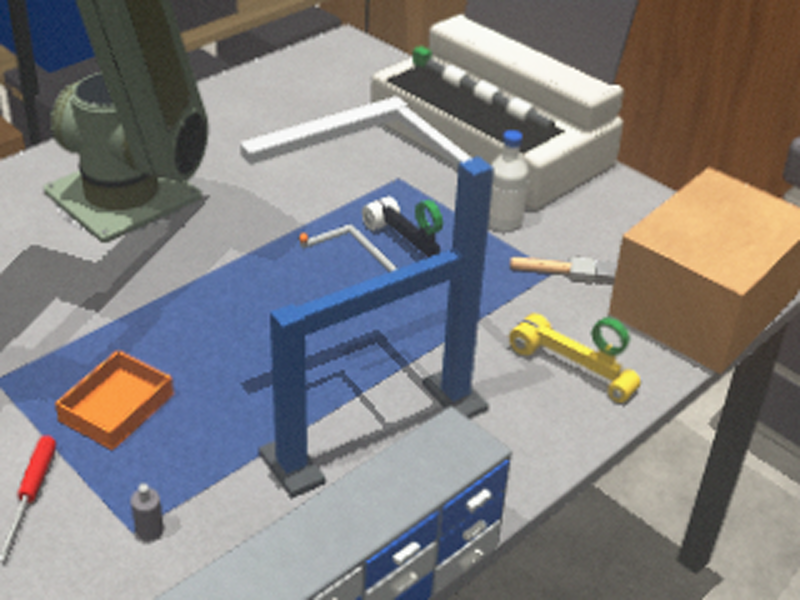

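View pics/t1.png

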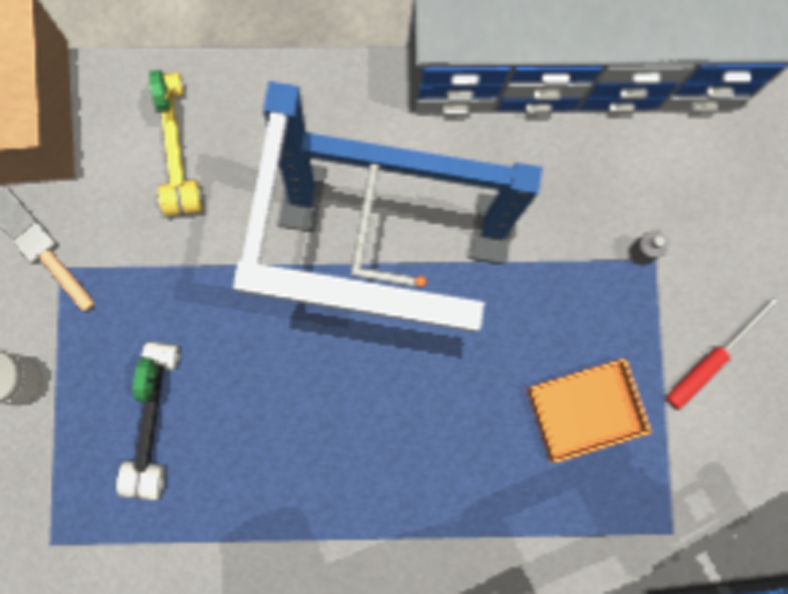

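```bash
python3 - <<'E'
from h import *
m=robot.camera_model("top");z=np.load("top0.npz");p=z["p"].astype(int);d=z["d"]
o=lambda u,v:(120+u/2.7,80+v/2.7)
print("peg tip",atz(m,*o(420,281),.256).round(4),"corner",atz(m,*o(357,272),.245).round(4),"arm end",atz(m,*o(373,170),.245).round(4))
print("lamp ends",[atz(m,*o(*q),.384).round(4) for q in((236,288),(482,328),(483,302),(245,263))])
v,u=np.mgrid[:384,:512]
box=lambda a,b,c,e:(u>=o(a,0)[0])&(u<=o(c,0)[0])&(v>=o(0,b)[1])&(v<=o(0,e)[1])
mx=p.max(2);mn=p.min(2)
white=(mn>130)&(mx-mn<60)
for n,b in(("big",(105,450,175,510)),("small",(135,335,190,375))):
    P,uu,vv=cloud(m,d,white&box(*b)); print(n,len(P),P.mean(0).round(4),P.min(0).round(3),P.max(0).round(3),"pixmean",atz(m,uu.mean(),vv.mean(),P[:,2].mean()).round(4))
g=(p[:,:,1]>p[:,:,0]+25)&(p[:,:,1]>p[:,:,2]+25)
P,uu,vv=cloud(m,d,g&box(120,340,175,410));print("eye",len(P),P.mean(0).round(4),P.min(0).round(3),P.max(0).round(3))
bl=(mx<70)
P,uu,vv=cloud(m,d,bl&box(125,375,170,470)&(d>0)); P=P[(P[:,2]>.03)&(P[:,2]<.06)];print("bar",len(P),P.mean(0).round(4),np.polyfit(P[:,0],P[:,1],1))
# scene view
m2=robot.camera_model("scene");o2=lambda a,b:(120+a/2.5,110+b/2.5)
for n,q,zz in(("tip",(304,240),.256),("corner",(350,228),.245),("eye",(429,217),.088)):print("scene",n,atz(m2,*o2(*q),zz).round(4))
d2=np.load("scene0.npz")["d"]
print(robot.sense()["tool_pos"],robot.sense()["ee_rot"],robot.sense()["t"])
E
```

```text
peg tip [ 0.5736 -0.0629  0.256 ] corner [0.5862 0.0039 0.245 ] arm end [ 0.6993 -0.0152  0.245 ]
lamp ends [array([0.5488, 0.1167, 0.384 ]), array([ 0.5084, -0.1096,  0.384 ]), array([ 0.5325, -0.1113,  0.384 ]), array([0.5722, 0.1085, 0.384 ])]
big 190 [0.3609 0.2806 0.0385] [0.34  0.255 0.003] [0.384 0.317 0.047] pixmean [0.3608 0.2806 0.0385]
small 94 [0.5215 0.258  0.0278] [0.503 0.239 0.014] [0.535 0.285 0.09 ] pixmean [0.5215 0.258  0.0278]
eye 94 [0.485  0.2643 0.0983] [0.462 0.257 0.061] [0.507 0.273 0.115]
bar 114 [0.4315 0.269  0.0419] [-0.16297227  0.339356  ]
scene tip [ 0.5801 -0.0667  0.256 ]
scene corner [0.5878 0.0051 0.245 ]
scene eye [0.4866 0.264  0.088 ]
[ 0.25927181 -0.51322559  0.21398132] [ 8.51722106e-01 -5.23993753e-01  4.08493131e-05  6.53643658e-06] 0.6
```

>>> drive_tool([
  [0.5, 0.945, 0, 0.998, -1],
  [0.5, 0.945, 0, 0.998, -1],
  [0.5, 0.945, 0, 0.998, -1],
  [0.5, 0.945, 0, 0.998, -1],
  [0.5, 0.945, 0, 0.998, -1],
  [0, 0.945, 0, 0.998, -1],
  [0, 0.945, 0, 0.998, -1],
  [0, 0.945, 0, 0.998, -1],
  [0, 0.945, 0, 0.998, -1],
  [0, 0.945, 0, 0.998, -1],
])

```text
t: 1.6
tool_pos: [0.3591, -0.1338, 0.2142]
ee_rot: [0.999, 0.05, 0.0, 0.0]
contact_force: [0.9, 0.7, -0.1]
grip_width: 0.0911
```

>>> drive_tool([
  [0, 0.945, 0, 0.998, -1],
  [0, 0.945, 0, 0.998, -1],
  [0, 0.945, 0, 0.998, -1],
  [0, 0.945, 0, 0.998, -1],
  [0, 0.945, 0, 0.998, -1],
  [0, 0.945, 0, 0.998, -1],
  [0, 0.945, 0, 0.998, -1],
  [0, 0.945, 0, 0.998, -1],
  [0, 0.945, 0, 0.998, -1],
  [0, 0.945, 0, 0.998, -1],
])

```text
t: 2.6
tool_pos: [0.359, 0.2444, 0.2142]
ee_rot: [0.797, 0.604, 0.0, 0.0]
contact_force: [1.1, -0.6, -0.2]
grip_width: 0.0914
```

>>> drive_tool([
  [0, 0.945, 0, 0.998, -1],
  [0, 0, -1, 0, -1],
  [0, 0, 0, 0, -1],
  [0, 0, 0, 0, -1],
])

```text
t: 3.0
tool_pos: [0.3589, 0.2802, 0.174]
ee_rot: [0.761, 0.649, -0.001, -0.0]
contact_force: [0.8, 0.4, 0.1]
grip_width: 0.0911
```

```bash
python3 - <<'E'
from h import *
m,p,d=cam("wrist"); save(p,"w1.png"); np.savez("w1",p=p,d=d)
print(ray(m,256,192)[0].round(3), np.array(m["R"]).round(2).tolist())
for n,X in (("big",(.362,.281,.022)),("small",(.52,.257,.016)),("eye",(.486,.264,.088))): print(n,proj(m,X))
s=robot.sense();print(s["tool_pos"])
m,p,d=cam("scene"); save(cv2.resize(p[0:300,100:420],None,fx=2,fy=2),"s2.png")
E
```

```text
[0.286 0.292 0.345] [[0.16, 0.99, -0.0], [0.95, -0.15, 0.26], [0.26, -0.04, -0.97]]
big (array([255.867218  , 177.31548223]), np.float64(0.3319644681602006))
small (array([256.85713194, 316.98102489]), np.float64(0.37959461459707944))
eye (array([259.23811778, 334.08659893]), np.float64(0.30102545603699304))
[0.35973619 0.28045983 0.17493453]
```

View pics/w1.png

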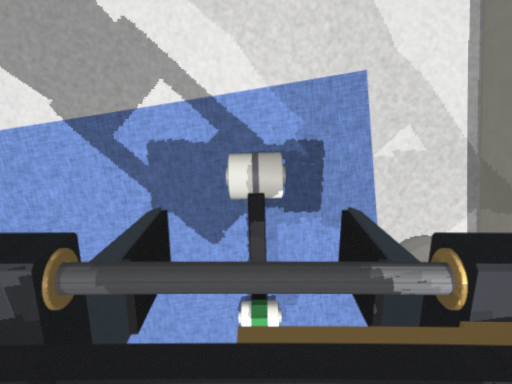

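View pics/s2.png

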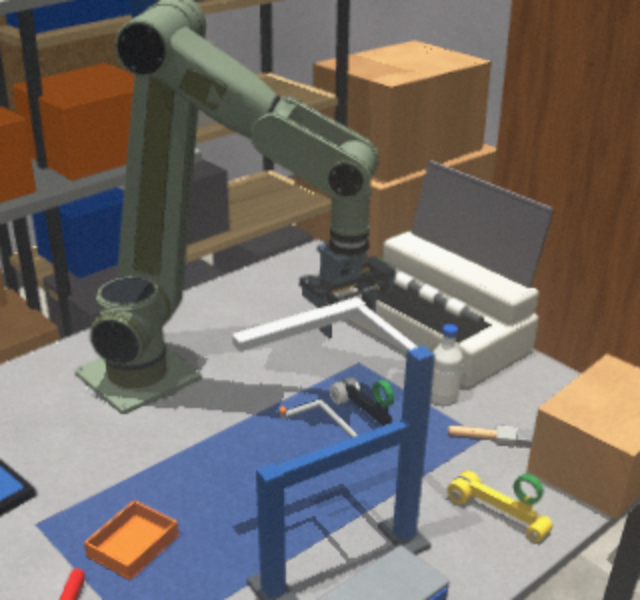

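>>> drive_tool([
  [-0.1, 0, -0.8, 0, -1],
  [0, 0, -0.8, 0, -1],
  [0, 0, -0.8, 0, -1],
  [0, 0, -0.8, 0, -1],
  [0, 0, -0.6, 0, -1],
  [0, 0, -0.375, 0, -1],
  [0, 0, 0, 0, 0.3],
  [0, 0, 0, 0, 1],
  [0, 0, 0, 0, 1],
  [0, 0, 0, 0, 1],
])

```text
t: 4.1
tool_pos: [0.3562, 0.2811, 0.0082]
ee_rot: [0.761, 0.649, 0.001, 0.0]
contact_force: [0.3, 0.3, 0.3]
grip_width: 0.0622
```

>>> drive_tool([
  [0, 0, 0, 0, 1],
  [0, 0, 0, 0, 1],
  [0, 0, 0.1, 0, 1],
  [0, 0, 0.15, 0, 1],
  [0, 0, 0.2, 0, 1],
  [0, 0, 0.2, 0, 1],
  [0, 0, 0.2, 0, 1],
  [0, 0, 0, 0, 1],
])

```text
t: 4.9
tool_pos: [0.356, 0.2811, 0.0423]
ee_rot: [0.761, 0.649, 0.001, 0.0]
contact_force: [1.1, 0.5, -2.2]
grip_width: 0.0502
```

```bash
cat > look.py <<'E'
from h import *
import sys
# green eye seen by scene camera near the tool; returns centroid cloud
def eye(n,save_as=None,near=None):
    m,p,d=cam(n); q=p.astype(int)
    g=((q[:,:,1]>q[:,:,0]+25)&(q[:,:,1]>q[:,:,2]+20)).astype(np.uint8)
    k,lab,st,ce=cv2.connectedComponentsWithStats(g)
    for i in range(1,k):
        if st[i,4]>12:
            P,us,vs=cloud(m,d,lab==i)
            if len(P)>5: print(n,"green",st[i].tolist(),ce[i].round(1),np.median(P,0).round(3),P.min(0).round(3),P.max(0).round(3))
    if save_as: save(p,save_as)
    return m,p,d
E
python3 - <<'E'
from look import *
print({k:np.round(robot.sense()[k],3) for k in("tool_pos","contact_force","torque","grip_width","t")})
m,p,d=eye("scene");eye("top")
save(cv2.resize(p[150:310,200:400],None,fx=4,fy=3.7,interpolation=cv2.INTER_CUBIC),"s3.png")
E
```

```text
{'tool_pos': array([0.356, 0.281, 0.042]), 'contact_force': array([ 1.14 ,  0.534, -2.205]), 'torque': array([0.163, 0.127, 0.026]), 'grip_width': np.float64(0.05), 't': np.float64(4.9)}
scene green [285, 128, 8, 8, 43] [288.  131.7] [0.13  0.592 0.12 ] [-0.556  0.581 -0.359] [0.151 1.3   0.132]
scene green [286, 183, 11, 14, 88] [291.2 189.1] [0.487 0.259 0.126] [0.324 0.246 0.004] [0.515 0.418 0.15 ]
scene green [358, 237, 14, 12, 56] [366.  240.8] [0.858 0.254 0.108] [ 0.762  0.241 -0.005] [0.876 0.386 0.116]
scene green [357, 243, 6, 7, 22] [359.5 245.8] [0.837 0.249 0.074] [0.794 0.241 0.003] [0.847 0.329 0.084]
top green [175, 106, 7, 15, 77] [177.9 112.8] [0.849 0.253 0.109] [0.825 0.244 0.022] [0.879 0.281 0.117]
top green [168, 212, 9, 16, 113] [171.9 219.4] [0.485 0.26  0.139] [0.461 0.251 0.097] [0.508 0.27  0.15 ]
top green [51, 333, 12, 13, 120] [ 56.5 339.1] [0.133 0.596 0.128] [0.117 0.589 0.102] [0.147 0.626 0.136]
```

View pics/s3.png

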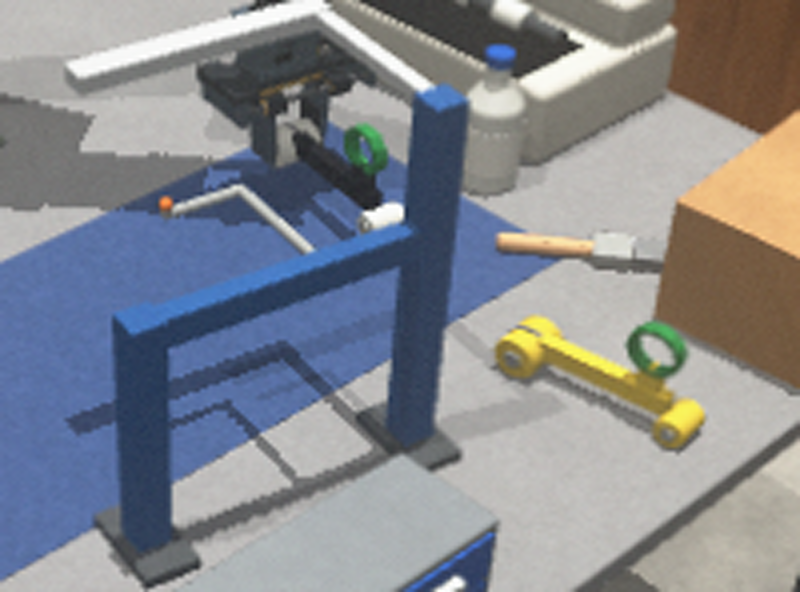

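>>> drive_tool([
  [-0.1, 0, 0.3, 0, 1],
  [-0.1, 0, 0.5, 0, 1],
  [-0.1, -0.2, 0.6, 0, 1],
  [-0.1, -0.4, 0.6, 0, 1],
  [0, -0.6, 0.6, 0, 1],
  [0, -0.6, 0.4, -0.17, 1],
  [0, -0.6, 0.2, 0, 1],
  [0, -0.6, 0, 0, 1],
  [0, -0.6, 0, 0, 1],
  [0, -0.6, 0, 0, 1],
])

```text
t: 6.0
tool_pos: [0.3384, 0.1116, 0.1694]
ee_rot: [0.767, 0.641, -0.0, -0.0]
contact_force: [0.9, 0.3, -1.8]
grip_width: 0.0499
```

>>> drive_tool([
  [0, -0.6, 0, 0, 1],
  [0, -0.6, 0, 0, 1],
  [0, -0.6, 0, 0, 1],
  [0, -0.6, 0, 0, 1],
  [0, -0.6, 0, 0, 1],
  [0, -0.6, 0, 0, 1],
  [0, -0.6, 0, 0, 1],
  [0, -0.6, 0, 0, 1],
  [0, -0.4, 0, 0, 1],
  [0, -0.2, 0, 0, 1],
])

```text
t: 7.0
tool_pos: [0.3387, -0.1043, 0.1692]
ee_rot: [0.768, 0.64, -0.0, -0.0]
contact_force: [0.3, -0.2, -2.0]
grip_width: 0.0498
```

>>> drive_tool([
  [0.2, -0.2, 0, 0, 1],
  [0.4, 0, 0, 0, 1],
  [0.5, 0, 0, 0, 1],
  [0.5, 0, 0, 0, 1],
  [0.4, 0, 0, 0, 1],
  [0.25, 0, 0, 0, 1],
  [0.2, 0, 0, 0, 1],
  [0, 0, 0, 0, 1],
  [0, 0, 0, 0, 1],
])

```text
t: 7.9
tool_pos: [0.4367, -0.1112, 0.1688]
ee_rot: [0.768, 0.641, -0.0, -0.0]
contact_force: [-1.0, -0.2, -2.1]
grip_width: 0.05
```

```bash
python3 - <<'E'
from look import *
print({k:np.round(robot.sense()[k],3) for k in("tool_pos","contact_force","torque","grip_width","t")})
m,p,d=eye("scene");save(cv2.resize(p[110:270,150:350],None,fx=4,fy=3.7,interpolation=cv2.INTER_CUBIC),"s4.png");np.savez("s4",p=p,d=d)
mw,pw,dw=eye("wrist");np.savez("w4",p=pw,d=dw);save(pw,"w4.png")
mt,pt,dt=eye("top");np.savez("t4",p=pt,d=dt)
T=robot.sense()["tool_pos"]
for n,mm in(("scene",m),("wrist",mw),("top",mt)): print(n,"eye",proj(mm,np.array(T)+[.1293,-.0227,.08])[0].round(1),"tip",proj(mm,(.574,-.0635,.256))[0].round(1))
E
```

```text
{'tool_pos': array([ 0.437, -0.111,  0.169]), 'contact_force': array([-1.006, -0.217, -2.104]), 'torque': array([0.137, 0.205, 0.014]), 'grip_width': np.float64(0.05), 't': np.float64(7.9)}
scene green [285, 128, 8, 8, 38] [288.  131.4] [0.126 0.594 0.122] [-0.546  0.585 -0.354] [0.148 1.3   0.133]
scene green [217, 206, 11, 17, 120] [221.9 213.8] [ 0.567 -0.137  0.253] [ 0.258 -0.146 -0.001] [0.595 0.093 0.274]
scene green [357, 237, 15, 13, 82] [363.9 242.1] [0.844 0.251 0.102] [ 0.761  0.239 -0.006] [0.877 0.382 0.115]
top green [175, 106, 7, 15, 78] [177.9 112.9] [0.848 0.252 0.109] [0.826 0.244 0.025] [0.878 0.28  0.117]
top green [296, 178, 9, 18, 100] [300.3 185.9] [ 0.567 -0.132  0.268] [ 0.541 -0.18   0.002] [ 0.599 -0.124  0.276]
top green [51, 333, 12, 13, 119] [ 56.5 339.1] [0.132 0.595 0.129] [0.117 0.589 0.097] [0.147 0.629 0.135]
scene eye [222.2 214.1] tip [241.1 204.7]
wrist eye [256.4 629. ] tip [448.8 653.4]
top eye [300.  186.7] tip [275.8 183.9]
```

View pics/s4.png

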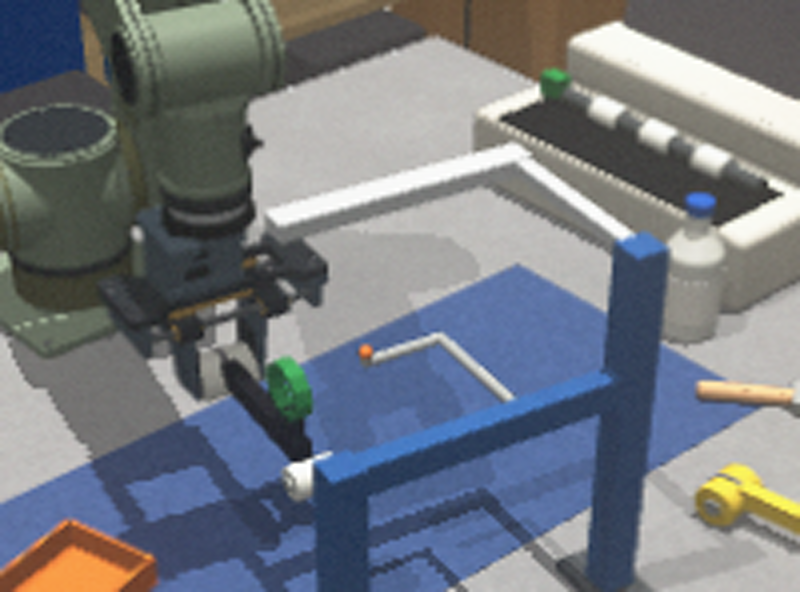

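View pics/w4.png

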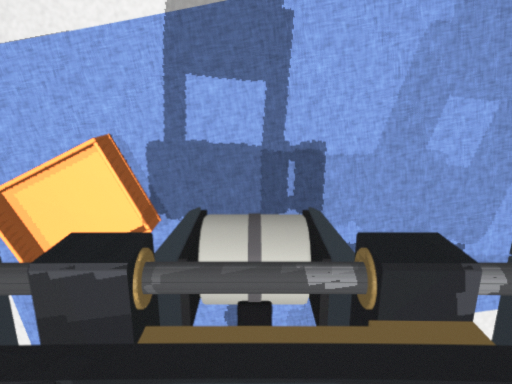

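>>> drive_tool([
  [-0.1, 0, 0.05, 0, 1],
  [0.036, 0.2, 0, 0, 1],
  [0.036, 0.2, 0, 0, 1],
  [0.036, 0.2, 0, 0, 1],
  [0.036, 0.2, 0, 0, 1],
  [0.036, 0.2, 0, 0, 1],
  [0.036, 0.2, 0, 0, 1],
  [0.036, 0.2, 0, 0, 1],
  [0.036, 0.2, 0, 0, 1],
  [0, 0, 0, 0, 1],
])

```text
t: 9.05
tool_pos: [0.445, -0.0465, 0.1709]
ee_rot: [0.767, 0.641, 0.0, -0.0]
contact_force: [0.8, -0.0, -2.6]
grip_width: 0.0498
```

```bash
python3 - <<'E'
from look import *
print({k:np.round(robot.sense()[k],3) for k in("tool_pos","contact_force","torque","grip_width","t")})
m,p,d=eye("scene");a=cv2.resize(p[175:235,200:270],None,fx=8,fy=8,interpolation=cv2.INTER_CUBIC)
mt,pt,dt=eye("top");b=cv2.resize(pt[165:225,250:280],None,fx=8,fy=8,interpolation=cv2.INTER_CUBIC)
save(np.hstack([a,b]),"st5.png")
E
```

```text
{'tool_pos': array([ 0.445, -0.047,  0.171]), 'contact_force': array([ 8.010e-01, -2.000e-03, -2.605e+00]), 'torque': array([0.123, 0.134, 0.006]), 'grip_width': np.float64(0.05), 't': np.float64(9.05)}
scene green [285, 128, 8, 8, 41] [288.1 131.6] [0.13  0.592 0.123] [-0.547  0.583 -0.357] [0.15  1.304 0.132]
scene green [235, 199, 11, 17, 115] [239.5 206.4] [ 0.575 -0.072  0.256] [ 0.263 -0.081  0.   ] [0.601 0.171 0.279]
scene green [358, 237, 14, 12, 57] [366.1 240.9] [0.858 0.254 0.108] [ 0.761  0.242 -0.003] [0.877 0.382 0.117]
scene green [357, 241, 6, 9, 23] [359.3 245.3] [0.836 0.249 0.074] [0.793 0.241 0.   ] [0.848 0.332 0.096]
top green [175, 106, 7, 15, 77] [177.9 112.8] [0.849 0.253 0.109] [0.826 0.245 0.022] [0.879 0.281 0.117]
top green [275, 175, 7, 14, 68] [278.4 181.6] [ 0.581 -0.071  0.271] [ 0.56  -0.098 -0.003] [ 0.607 -0.06   0.277]
top green [51, 333, 12, 13, 118] [ 56.4 339.1] [0.133 0.596 0.129] [0.117 0.589 0.1  ] [0.147 0.627 0.133]
```

View pics/st5.png

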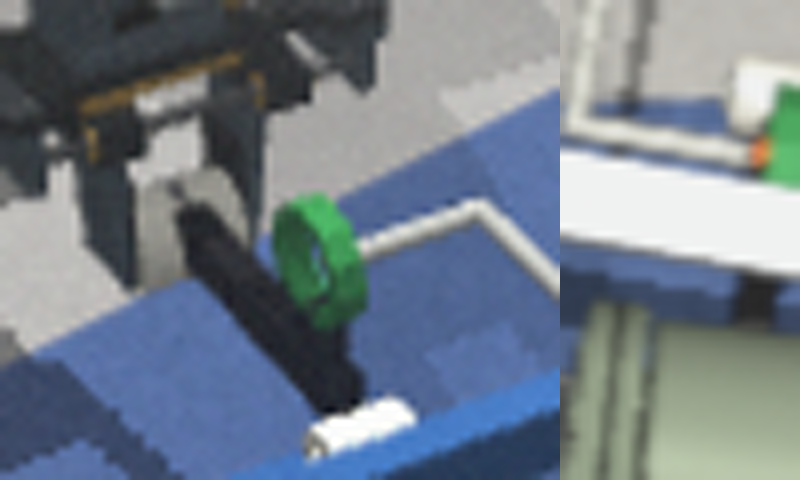

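>>> drive_tool([
  [0.025, 0.15, 0, 0, 1],
  [0.025, 0.15, 0, 0, 1],
  [0.025, 0.15, 0, 0, 1],
  [0, 0, 0, 0, 1],
])

```text
t: 9.55
tool_pos: [0.4479, -0.0287, 0.171]
ee_rot: [0.767, 0.641, 0.0, -0.0]
contact_force: [0.4, 0.4, -3.7]
grip_width: 0.0502
```

>>> drive_tool([
  [0.025, 0.15, 0, 0, 1],
  [0.025, 0.15, 0, 0, 1],
  [0.025, 0.15, 0, 0, 1],
  [0, 0, 0, 0, 1],
])

```text
t: 9.95
tool_pos: [0.4509, -0.0107, 0.171]
ee_rot: [0.767, 0.641, 0.0, -0.0]
contact_force: [0.1, 0.1, -3.0]
grip_width: 0.0496
```

```bash
python3 - <<'E'
from look import *
print({k:np.round(robot.sense()[k],3) for k in("tool_pos","contact_force","torque","grip_width","t")})
m,p,d=eye("scene");a=cv2.resize(p[175:235,210:280],None,fx=8,fy=8,interpolation=cv2.INTER_CUBIC)
mt,pt,dt=eye("top");b=cv2.resize(pt[165:225,250:280],None,fx=8,fy=8,interpolation=cv2.INTER_CUBIC)
save(np.hstack([a,b]),"st6.png")
E
```

```text
{'tool_pos': array([ 0.451, -0.011,  0.171]), 'contact_force': array([ 0.098,  0.067, -3.006]), 'torque': array([0.111, 0.215, 0.031]), 'grip_width': np.float64(0.05), 't': np.float64(9.95)}
scene green [285, 128, 8, 8, 38] [288.1 131.5] [0.127 0.593 0.12 ] [-0.544  0.577 -0.354] [0.155 1.301 0.133]
scene green [245, 195, 10, 17, 70] [250.7 202. ] [ 0.594 -0.039  0.267] [ 0.27  -0.048 -0.001] [0.607 0.225 0.279]
scene green [244, 200, 4, 5, 14] [245.6 202.2] [ 0.56  -0.035  0.244] [ 0.557 -0.045  0.235] [ 0.576 -0.025  0.254]
scene green [358, 237, 14, 12, 56] [366.  240.8] [0.857 0.254 0.108] [ 0.76   0.243 -0.002] [0.876 0.384 0.119]
scene green [357, 244, 6, 6, 21] [359.5 246. ] [0.837 0.248 0.071] [0.793 0.24  0.001] [0.848 0.331 0.084]
top green [175, 106, 7, 15, 77] [177.9 112.8] [0.849 0.252 0.109] [0.826 0.245 0.023] [0.879 0.281 0.119]
top green [263, 174, 6, 13, 64] [265.7 179.9] [ 0.583 -0.035  0.272] [ 0.566 -0.046  0.174] [ 0.603 -0.026  0.278]
top green [51, 333, 12, 13, 118] [ 56.4 339.1] [0.133 0.596 0.128] [0.117 0.589 0.104] [0.147 0.624 0.135]
```

View pics/st6.png

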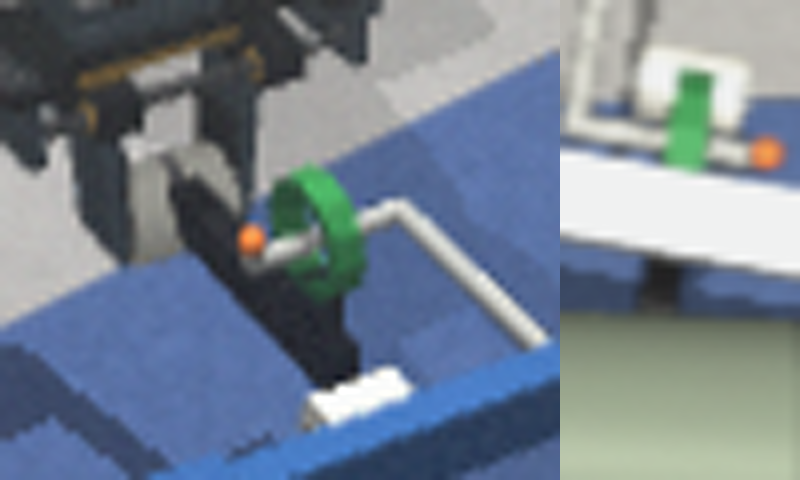

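```bash
python3 - <<'E'
from look import *
m=robot.camera_model("scene");z=np.load("s4.npz")
P,u,v=cloud(m,z["d"],np.ones((384,512),bool)); T=np.array([.4367,-.1112,.1688])
a=np.radians(-10.1);X=np.array([np.cos(a),np.sin(a),0]);Y=np.array([-np.sin(a),np.cos(a),0])
Q=(P-T); q=np.c_[Q@X,Q@Y,Q[:,2]]
k=(abs(q[:,1])<.1)&(abs(q[:,0])<.13)&(q[:,2]>.05)&(q[:,2]<.45); q=q[k]
for h in np.arange(.05,.45,.02):
    s=q[(q[:,2]>h)&(q[:,2]<h+.02)&(q[:,0]>-.03)]
    if len(s): print(round(h,2),len(s),"x98",np.percentile(s[:,0],[50,90,98]).round(3),"y",np.percentile(s[:,1],[3,97]).round(3))
E
```

```text
0.05 91 x98 [0.018 0.121 0.128] y [-0.039  0.036]
0.07 132 x98 [0.035 0.126 0.129] y [-0.083  0.093]
0.09 284 x98 [0.03  0.039 0.126] y [-0.088  0.075]
0.11 477 x98 [0.02  0.033 0.039] y [-0.09   0.083]
0.13 132 x98 [0.019 0.023 0.026] y [-0.052  0.013]
0.15 87 x98 [0.018 0.024 0.033] y [-0.052  0.013]
0.17 227 x98 [0.027 0.037 0.039] y [-0.051  0.025]
0.19 187 x98 [0.037 0.095 0.097] y [-0.036  0.096]
0.21 302 x98 [0.07  0.094 0.097] y [-0.037  0.094]
0.23 125 x98 [0.028 0.034 0.037] y [-0.036  0.023]
0.25 137 x98 [0.03  0.034 0.036] y [-0.036  0.031]
0.27 123 x98 [0.029 0.034 0.035] y [-0.037  0.024]
0.29 163 x98 [0.025 0.036 0.039] y [-0.057  0.038]
0.31 201 x98 [0.035 0.042 0.045] y [-0.061  0.045]
0.33 268 x98 [0.037 0.044 0.049] y [-0.06   0.046]
0.35 359 x98 [0.029 0.038 0.042] y [-0.06   0.046]
0.37 293 x98 [0.005 0.019 0.026] y [-0.056  0.051]
0.39 49 x98 [-0.023 -0.015 -0.005] y [-0.054  0.058]
```

>>> drive_tool([
  [0, 0, -0.13, 0, 1],
  [0, 0, -0.13, 0, 1],
  [0, 0, -0.13, 0, 1],
  [0, 0, -0.13, 0, 1],
  [0.07, -0.013, -0.14, 0, 1],
  [0.07, -0.013, -0.14, 0, 1],
  [0.084, -0.015, -0.132, 0, 1],
  [0.084, -0.015, -0.132, 0, 1],
  [0, 0, 0, 0, 1],
])

```text
t: 10.95
tool_pos: [0.4649, -0.0139, 0.1285]
ee_rot: [0.768, 0.641, 0.001, 0.001]
contact_force: [3.1, 0.8, 3.1]
grip_width: 0.0499
```

```bash
python3 - <<'E'
from look import *
print({k:np.round(robot.sense()[k],3) for k in("tool_pos","contact_force","torque","grip_width","t")})
m,p,d=eye("scene");a=cv2.resize(p[175:235,210:280],None,fx=8,fy=8,interpolation=cv2.INTER_CUBIC)
mt,pt,dt=eye("top");b=cv2.resize(pt[165:225,250:280],None,fx=8,fy=8,interpolation=cv2.INTER_CUBIC)
save(np.hstack([a,b]),"st7.png")
E
```

```text
{'tool_pos': array([ 0.465, -0.014,  0.128]), 'contact_force': array([3.061, 0.774, 3.125]), 'torque': array([-0.01 , -0.706, -0.046]), 'grip_width': np.float64(0.05), 't': np.float64(10.95)}
scene green [285, 128, 8, 8, 41] [288.1 131.6] [0.129 0.595 0.123] [-0.555  0.581 -0.358] [0.15  1.297 0.131]
scene green [244, 201, 11, 14, 66] [250.8 206.6] [ 0.595 -0.04   0.249] [ 0.56  -0.049  0.226] [ 0.609 -0.025  0.26 ]
scene green [245, 208, 5, 6, 24] [246.9 210.6] [ 0.568 -0.034  0.215] [ 0.557 -0.041  0.209] [ 0.578 -0.028  0.225]
scene green [357, 237, 15, 15, 90] [364.2 243. ] [0.85  0.252 0.1  ] [ 0.761  0.242 -0.007] [0.878 0.389 0.118]
top green [175, 106, 7, 15, 77] [177.9 112.8] [0.848 0.252 0.109] [0.826 0.244 0.02 ] [0.88  0.281 0.117]
top green [263, 174, 6, 13, 61] [265.6 180. ] [ 0.586 -0.036  0.254] [ 0.569 -0.055  0.   ] [ 0.63  -0.027  0.259]
top green [51, 333, 12, 13, 119] [ 56.5 339.1] [0.133 0.596 0.128] [0.117 0.589 0.099] [0.147 0.627 0.135]
```

View pics/st7.png

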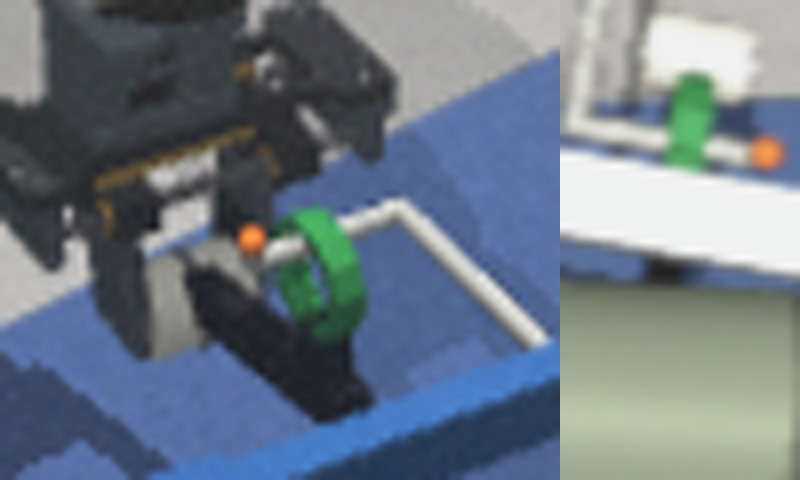

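>>> drive_tool([
  [0.095, -0.017, -0.125, 0, 1],
  [0.095, -0.017, -0.125, 0, 1],
  [0.105, -0.019, -0.116, 0, 1],
  [0.105, -0.019, -0.116, 0, 1],
  [0.089, -0.016, -0.088, 0, 1],
  [0, 0, 0, 0, 1],
])

```text
t: 11.65
tool_pos: [0.4848, -0.0174, 0.1064]
ee_rot: [0.768, 0.641, 0.002, 0.001]
contact_force: [3.8, -0.4, 5.5]
grip_width: 0.0497
```

```bash
python3 - <<'E'
from look import *
print({k:np.round(robot.sense()[k],3) for k in("tool_pos","contact_force","torque","grip_width","t")})
m,p,d=eye("scene");np.savez("s8",p=p,d=d)
mt,pt,dt=eye("top")
# small roller height: white pts behind the peg
a=np.radians(-10.1);X=np.array([np.cos(a),np.sin(a),0]);Y=np.array([-np.sin(a),np.cos(a),0]);C=np.array([.58,-.029,.245])
for n,mm,pp,dd in(("top",mt,pt,dt),("scene",m,p,d)):
    P,u,v=cloud(mm,dd,(pp.min(2)>110));q=(P-C)@np.c_[X,Y,[0,0,1]]
    k=(q[:,0]>.03)&(q[:,0]<.1)&(abs(q[:,1]+.004)<.03)&(q[:,2]<-.02)&(q[:,2]>-.12);print(n,"small roller",k.sum(),q[k].mean(0).round(4) if k.any() else "",q[k].max(0).round(3) if k.any() else "")
E
```

```text
{'tool_pos': array([ 0.485, -0.017,  0.106]), 'contact_force': array([ 3.769, -0.389,  5.522]), 'torque': array([-0.103, -0.88 ,  0.006]), 'grip_width': np.float64(0.05), 't': np.float64(11.65)}
scene green [285, 128, 8, 8, 41] [288.1 131.6] [0.131 0.594 0.12 ] [-0.545  0.584 -0.363] [0.146 1.314 0.135]
scene green [245, 201, 11, 15, 100] [250.3 208.6] [ 0.59  -0.038  0.242] [ 0.563 -0.049  0.207] [ 0.613 -0.021  0.259]
scene green [358, 237, 14, 12, 56] [365.9 240.8] [0.856 0.254 0.108] [ 0.762  0.244 -0.003] [0.876 0.384 0.115]
scene green [357, 243, 6, 7, 22] [359.5 245.8] [0.838 0.248 0.075] [0.793 0.24  0.001] [0.847 0.331 0.085]
top green [175, 106, 7, 15, 77] [177.9 112.8] [0.848 0.253 0.109] [0.826 0.245 0.019] [0.88  0.281 0.117]
top green [263, 173, 7, 14, 70] [265.9 179.1] [ 0.589 -0.036  0.253] [ 0.569 -0.059 -0.006] [ 0.653 -0.027  0.258]
top green [51, 333, 12, 13, 118] [ 56.4 339.1] [0.132 0.596 0.129] [0.116 0.588 0.102] [0.147 0.626 0.135]
top small roller 136 [ 0.0623 -0.0039 -0.0578] [ 0.079  0.019 -0.05 ]
scene small roller 0
```

>>> drive_tool([
  [0, 0, 0, 0, -0.08],
  [0, 0, 0, 0, -0.1],
  [0, 0, 0, 0, -0.12],
  [0, 0, 0, 0, -0.14],
  [0, 0, 0, 0, -0.17],
  [0, 0, 0, 0, -0.22],
  [0, 0, 0, 0, -0.3],
  [0, 0, 0, 0, -0.5],
  [0, 0, 0, 0, -0.8],
  [0, 0, 0, 0, -1],
])

```text
t: 12.75
tool_pos: [0.4827, -0.0172, 0.1056]
ee_rot: [0.768, 0.641, 0.0, -0.0]
contact_force: [0.2, 0.6, 0.8]
grip_width: 0.0807
```

>>> drive_tool([
  [0, 0, 0, 0, -1],
  [0, 0, 0, 0, -1],
  [0, 0, 0, 0, -1],
  [0, 0, 0, 0, -1],
  [0, 0, 0, 0, -1],
  [0, 0, 0, 0, -1],
])

```text
t: 13.35
tool_pos: [0.4827, -0.0172, 0.1056]
ee_rot: [0.768, 0.641, 0.0, 0.0]
contact_force: [-0.0, 0.2, 0.4]
grip_width: 0.0909
```

```bash
cat > chk.py <<'E'
from look import *
import sys
print({k:np.round(robot.sense()[k],3) for k in("tool_pos","contact_force","torque","grip_width","t")})
m,p,d=eye("scene");mt,pt,dt=eye("top")
a=np.radians(-10.1);X=np.array([np.cos(a),np.sin(a),0]);Y=np.array([-np.sin(a),np.cos(a),0]);C=np.array([.58,-.029,.245])
P,u,v=cloud(mt,dt,(pt.min(2)>110));q=(P-C)@np.c_[X,Y,[0,0,1]]
k=(q[:,0]>.03)&(q[:,0]<.1)&(abs(q[:,1]+.004)<.035)&(q[:,2]<-.02)&(q[:,2]>-.12);print("small roller",k.sum(),q[k].mean(0).round(4),q[k].max(0).round(3))
A=cv2.resize(p[160:260,190:300],None,fx=5,fy=5,interpolation=cv2.INTER_CUBIC);B=cv2.resize(pt[165:265,248:298],None,fx=5,fy=5,interpolation=cv2.INTER_CUBIC)
save(np.hstack([A,B]),sys.argv[1])
E
python3 chk.py c1.png
```

```text
{'tool_pos': array([ 0.483, -0.017,  0.106]), 'contact_force': array([-0.048,  0.188,  0.408]), 'torque': array([ 0.143, -0.12 ,  0.024]), 'grip_width': np.float64(0.091), 't': np.float64(13.35)}
scene green [285, 128, 8, 8, 41] [288.  131.6] [0.131 0.592 0.122] [-0.547  0.584 -0.355] [0.146 1.302 0.132]
scene green [245, 201, 11, 16, 105] [250.5 208.8] [ 0.591 -0.038  0.239] [ 0.509 -0.051  0.148] [0.613 0.03  0.26 ]
scene green [358, 237, 14, 12, 57] [366.  240.8] [0.857 0.252 0.109] [ 0.76   0.242 -0.004] [0.877 0.384 0.116]
scene green [358, 243, 5, 7, 21] [359.7 245.9] [0.837 0.25  0.072] [ 0.79   0.241 -0.004] [0.846 0.336 0.085]
top green [175, 106, 7, 15, 77] [177.9 112.8] [0.848 0.253 0.108] [0.827 0.245 0.02 ] [0.88  0.281 0.117]
top green [263, 173, 7, 14, 70] [265.9 179.1] [ 0.589 -0.036  0.254] [ 0.569 -0.059 -0.007] [ 0.652 -0.027  0.259]
top green [51, 333, 12, 13, 118] [ 56.4 339.1] [0.133 0.596 0.128] [0.117 0.589 0.103] [0.147 0.625 0.135]
small roller 136 [ 0.0648 -0.0041 -0.0557] [ 0.082  0.019 -0.048]
```

View pics/c1.png

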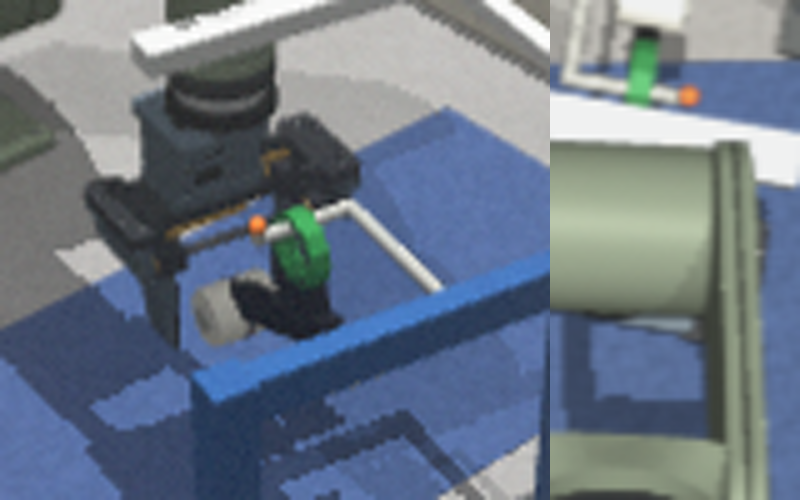

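>>> drive_tool([
  [-0.25, 0.045, 0, 0, -1],
  [-0.25, 0.045, 0, 0, -1],
  [-0.25, 0.045, 0, 0, -1],
  [-0.4, 0.07, 0, 0, -1],
  [-0.5, 0.09, 0, 0, -1],
  [-0.5, 0.09, 0, 0, -1],
  [-0.5, 0.09, 0, 0, -1],
  [-0.5, 0.09, 0, 0, -1],
  [0, 0, 0, 0, -1],
  [0, 0, 0, 0, -1],
])

```text
t: 14.45
tool_pos: [0.3569, 0.0054, 0.106]
ee_rot: [0.767, 0.641, 0.001, 0.001]
contact_force: [0.2, -0.5, -0.7]
grip_width: 0.0912
```

>>> drive_tool([
  [0, 0, 0, 0, -1],
  [0, 0, 0, 0, -1],
  [0, 0, 0, 0, -1],
  [0, 0, 0, 0, -1],
  [0, 0, 0, 0, -1],
  [0, 0, 0, 0, -1],
  [0, 0, 0, 0, -1],
  [0, 0, 0, 0, -1],
  [0, 0, 0, 0, -1],
  [0, 0, 0, 0, -1],
])

```text
t: 15.45
tool_pos: [0.3567, 0.0054, 0.1056]
ee_rot: [0.768, 0.641, 0.0, -0.0]
contact_force: [1.0, -0.0, 0.4]
grip_width: 0.091
```

```bash
python3 chk.py c2.png; sleep 0; python3 chk.py c3.png | grep -E "small|tool|scene green .24|top green .26"
```

```text
{'tool_pos': array([0.357, 0.005, 0.106]), 'contact_force': array([ 1.024, -0.049,  0.419]), 'torque': array([ 0.071, -0.159, -0.017]), 'grip_width': np.float64(0.091), 't': np.float64(15.45)}
scene green [285, 128, 8, 8, 40] [288.  131.5] [0.129 0.594 0.122] [-0.559  0.582 -0.361] [0.148 1.289 0.134]
scene green [245, 201, 11, 15, 93] [250.5 208.5] [ 0.592 -0.038  0.242] [ 0.566 -0.05   0.208] [ 0.615 -0.028  0.26 ]
scene green [358, 237, 14, 11, 54] [365.9 240.6] [0.857 0.253 0.108] [ 0.762  0.245 -0.004] [0.879 0.386 0.116]
scene green [357, 243, 6, 7, 22] [359.5 245.8] [0.836 0.246 0.074] [ 0.79   0.241 -0.004] [0.848 0.336 0.084]
top green [175, 106, 7, 15, 77] [177.9 112.8] [0.848 0.253 0.108] [0.826 0.244 0.023] [0.879 0.28  0.119]
top green [263, 173, 7, 14, 70] [265.9 179.1] [ 0.589 -0.036  0.253] [ 0.569 -0.059 -0.005] [ 0.652 -0.027  0.259]
top green [51, 333, 12, 13, 118] [ 56.4 339.1] [0.133 0.596 0.128] [0.117 0.589 0.099] [0.147 0.627 0.136]
small roller 135 [ 0.0647 -0.004  -0.0555] [ 0.082  0.019 -0.047]
{'tool_pos': array([0.357, 0.005, 0.106]), 'contact_force': array([ 0.172, -0.489, -0.551]), 'torque': array([ 0.072, -0.172, -0.028]), 'grip_width': np.float64(0.091), 't': np.float64(15.55)}
scene green [245, 201, 11, 15, 95] [250.5 208.7] [ 0.592 -0.039  0.24 ] [ 0.564 -0.049  0.209] [ 0.614 -0.027  0.261]
top green [263, 173, 7, 14, 70] [265.9 179.1] [ 0.589 -0.036  0.254] [ 0.569 -0.059 -0.004] [ 0.653 -0.027  0.26 ]
small roller 137 [ 0.0648 -0.004  -0.0554] [ 0.082  0.019 -0.048]
```

View pics/c3.png

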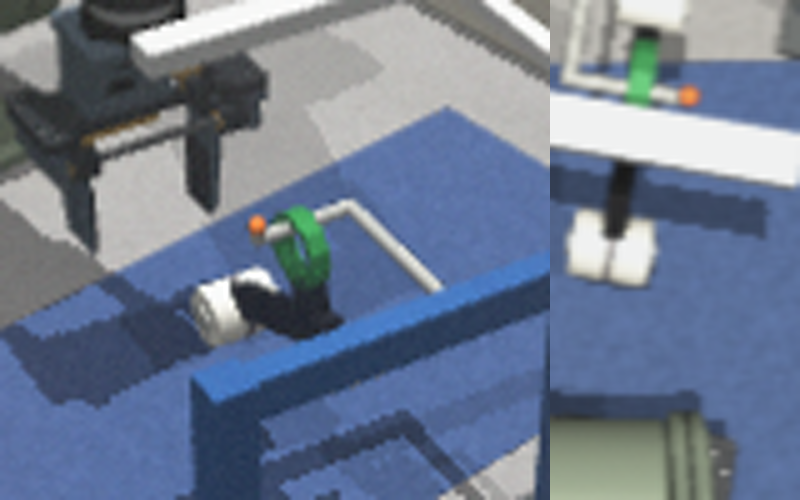

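```bash
python3 -c "
from cell import robot
print(robot.finish_job())"
```

```text
the job is handed in; nothing more can be done
None
```

The roller unit is hanging by its green eye on the peg, with its large roller on the robot's side. I handed it in at about 15.6 s; no verdict was reported.

**How it was done:** The moves only allow turning about the vertical, so I could not tilt the tool. I gripped the unit by the ends of its large roller, which kept the vertical tool in front of the lamp bar. I threaded the eye level over the peg tip. I then lowered the gripper along an arc, so the peg took the weight and the unit pivoted in the pads to about 22–24°. I opened the fingers in small steps and backed away. The unit settled the last 5–7° by itself, because the lamp left no room to carry it to 29°.

**Last checks:**
- **Position:** the small roller is 65 mm behind the peg, against an expected 65.5 mm. Its top is about 48 mm below the axis, against an expected 45 mm. The unit is about 4 mm from the peg's middle along it, and the ring's top is 3–4 mm above where it should be in the depth readings. These fit a free hang at about 29° within camera accuracy.
- **Stillness:** pictures taken just after release and about 2 s later agree to within 1 mm.
- **Robot clear:** the gripper is about 125 mm back from where it let go, and the force reading is at noise level.
- **Not measured:** I did not measure the unit's swing speed just after release. I also did not measure the other loose things again, but every path was planned clear of them.

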